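# Lock the shaker's carriage with its transport pin

### The arm

A 6-joint arm with a two-finger parallel gripper is mounted at the origin on a cart in front of the work surface, level with it; the furniture and walls round the work are solid. World frame = base frame: x ahead of the robot, y to its left, z up, the work surface at z = 0. Lengths are in m, angles in rad, forces in N, time in s.
With the tool pointing down it reaches from about 0.425 to 0.95 m from the base axis. Payload 14.7 kg.
Tool frame: the origin (TCP) lies midway between the tips of the shut fingers; the grasp point (between the pads) lies 19 mm behind it; z points along the fingers, y is the line along which they close (so a half turn about z gives the same grasp; the last joint's range is limited). The gripper opens to 85 mm and grips with 20 to 120 N. Pads are 22 mm wide; open, the fingers measure 114 mm over their backs; the gripper's body (76 mm by 85 mm) begins 54 mm behind the grasp point. The pads swing forward as they close: fully open they stand 13 mm farther back than shut.
Start: joints at [1.208, 0.48, 1.596, -0, 1.065, -0.047], TCP at [0.202, 0.618, 0.231] pointing down, gripper open.
Joint ranges: [-2.75, 2.75], [-0.82, 2.05], [0.23, 2.67], [-1.56, 4.7], [0.09, 2.69], [-2.92, 2.92]. Speed limits (rad/s): [1.89, 1.89, 2.39, 3.01, 3.01, 3.01].

### API

Orientations are given as a unit quaternion [x, y, z, w].
In Python, from plant import ctrl, eyes gives the robot as it stands.
- The arm moves only by the tool carry_out, never from a script. Its argument "steps" is a list that holds one entry, the list of rows, each a list of 7 numbers: the turn, a rotation vector about the tool's x, y, z in rad, then the shift along the tool's x, y, z in mm, then the closure, from 0 (fully open) to 1 (shut). A call has 1 to 20 rows; each row is the pose to reach, as a shift and turn from the pose commanded when the call began, along the tool's axes at that moment; what a row does not reach only later rows make up. A row lasts 1/12 s, in which the tool goes at most 41.7 mm and 7.16 degrees, less where a joint would pass 70% of its speed; a pose out of reach is approached as far as the arm can. A call with a gripper value outside its range is refused whole. The fingers move at their own pace and stop on an object; "squeeze" is the grip in N (left out, the last holds). Time passes only in rows, so rows that repeat a pose let the fingers close. It gives the time, the measured TCP pose, the force, the opening and the grip force at its end, in the units of the state.
- ctrl.get_obs(): the state, without advancing time (a new reading comes with each control period).
- eyes.camera(name): name is "scene" or "side" or "wrist"; returns a dict with "image" (384x512x3 uint8, blue, green, red), "z_map" (384x512 float32, m along the optical axis (not along the pixel's ray), 0 where there is no reading), "camera_matrix" (3x3 intrinsics, pixels), "k1" (the pictures are not rectified: a ray, as slopes to the right and down, at radius r is drawn at 1 + k1 r^2 times it, then the intrinsics apply), "world_from_camera" (4x4, takes a point from camera to world coordinates). Camera axes: x right, y down, z forward; pixel columns grow to the right and rows downward; lengths in m; the calibration is good to about 2 mm. A picture is of the moment at which its call begins.
- ctrl.sign_off(): hands the job in; it is judged then, once.
The state is a dict: "clock": time; "joint_positions": joint angles; "joint_vel": joint speeds; "joint_torque": joint torques, N m; "tcp_pos": TCP position; "tcp_rot": TCP orientation; "ft_force": force on the tool from outside, world axes, zero at the start; "ft_torque": the same for the moment, N m; "finger_gap": opening from 0.0 (shut) to 1.0 (fully open); "grasp_force": force on a finger pad.
Only numpy, scipy, OpenCV 4.12 (cv2) and the standard library are available. Lean on these libraries where they do the work, as an engineer would, in place of code of your own. Each camera call takes 0.05 s, during which the arm holds its last target. There are 200 camera calls.

### The job

Lock the shaker for transport: lift the lock pin out of its parking block and set it down gently through one end of the slot in the shaker's deck until its tip rests on the carriage hidden below. Keeping it lightly in touch, slide it along the slot until it drops into the hidden groove of the carriage, then stop there, lower it fully home with its flange flat on the deck and let go. Never press or push the pin hard against the shaker, and leave the tube rack, the beaker and the timer where they stand.

Things in the scene. Friction and masses are not known exactly. Their poses are not given: they have to be found in the camera images.
- lock_pin: Loose steel pin, 100 mm long, 0.08-0.17 kg, upright in the parking block at first. Origin: centre of the tip; z runs to the handle. Round shank 12 mm across, 46 mm long, flat tip with 1.5 mm bevel; then a flange 36 mm across, 4 mm thick (46-50 mm above the origin); then a round black grooved handle 24 mm across, 50 mm long (50-100 mm). Its yaw does not matter.
- parking_block: Fixed grey plastic block 60 x 60 x 54 mm with a bore 15 mm across and 50 mm deep in the middle of its top; the pin's flange rests on the top at the start. It stands left or right of the shaker (changes places with the tube rack). Origin at the centre of its underside.
- shaker: Fixed white bench shaker, 200 mm deep (x), 270 mm wide (y), flat deck 70 mm high. Control panel on its front (-x). Slotted aluminium bezel, flush, in the front half of the deck; the rear half (x 3 to 91 mm) carries a platform up to 99 mm high. Inside, under the slot, is a dark carriage bar, part of the shaker, not measured (see the slot ends). Origin: centre of the underside.
- slot (a point): Middle of the slot, at deck height (70 mm); axes as the shaker's, y along the slot. Slot 110 mm long (y), 15 mm wide (x), through the 8 mm deck. The bar's flat top lies 35 mm below the deck: a pin resting there has its flange 11 mm above the deck. In the groove the pin goes down until its flange lies on the deck, tip 46 mm below the deck and 5 mm clear of the groove's floor.
- tube_rack: Loose pressed-fibre tube rack, 75 x 98 x 40 mm, a bystander on the other side from the parking block. Origin at the centre of its underside.
- beaker: Loose clear beaker, 55 mm across, 67 mm high, a bystander behind on the left. Origin at the centre of its underside.
- timer: Loose small pale timer, 62 x 68 x 20 mm, a bystander behind on the right. Beyond it, on the far right of the worktop (world x over 0.33 m, y below about -0.35 m), stand tall fixed cartons that the arm must go round. Origin at the centre of its underside.
- slot_left_end (a point): Left (+y) end of the slot, at deck height, on its centre line, 55 mm from the slot's middle. The hidden bar has one groove across it, 16 mm wide along the slot and 16 mm deep; the groove's middle lies anywhere from 30 mm left to 30 mm right of the slot's middle, elsewhere each time. Apart from it the bar is flat along the whole slot.
- slot_right_end (a point): Right (-y) end of the slot, at deck height, on its centre line, 55 mm from the slot's middle. Near both ends the bar under the slot is always flat, so the pin can be set down there. The carriage is stiff: it gives along the slot only from about 45 N.
Mind the look-alikes: they are no part of the job. What is meant by the lock_pin is not green or turquoise, and is the larger of those in its own colour.

How it is judged:
By the outcome, as a careful person would: the job done as asked, in the order asked, and still so for the second after the job is handed in, with the robot touching nothing.
It also fails if it takes over 58 s, if anything falls off the work surface, if the arm or the gripper's body presses on something with over 40 N, if the wrist force passes 120 N, or if a joint passes its speed limit or range.

## Working session

There is one attempt and no reset: what is moved stays moved. The work goes in short steps, Python scripts to look and compute and a tool call to move; the robot and the scene stay as the last step left them, time stands still between calls to the robot, and variables do not carry over. Pictures are saved under pics/ and viewed, at most 10 in all, crops included, and the job is handed in when it is done.

Besides the shell and the picture viewer there is one more tool, called as name(argument=value, ...) on one line, values as JSON. carry_out: Moves the arm, as the interface text tells. Its arguments: {"type":"object","properties":{"steps":{"type":"array","items":{"type":"array","items":{"type":"array","items":{"type":"number"}}}},"squeeze":{"type":"number"}},"required":["steps"]}

```bash
mkdir -p pics; cat > h.py <<'E'
import numpy as np, cv2
from plant import ctrl, eyes
def ray(c,u,v):
    K=c["camera_matrix"]; x=(u-K[0,2])/K[0,0]; y=(v-K[1,2])/K[1,1]
    d=np.array([x,y]); s=d.copy()
    for _ in range(20): s=d/(1+c["k1"]*(s@s))
    T=np.array(c["world_from_camera"]); return T[:3,3], T[:3,:3]@np.array([s[0],s[1],1])
def onz(c,u,v,z):
    o,d=ray(c,u,v); return o+d*(z-o[2])/d[2]
def dep(c,u,v):
    o,d=ray(c,u,v); return o+d*c["z_map"][int(v),int(u)]
def proj(c,p):
    T=np.linalg.inv(c["world_from_camera"]); q=T[:3,:3]@p+T[:3,3]; s=q[:2]/q[2]; s=s*(1+c["k1"]*(s@s))
    K=c["camera_matrix"]; return K[0,0]*s[0]+K[0,2],K[1,1]*s[1]+K[1,2]
E
python3 - <<'E'
from h import *
o=ctrl.get_obs(); print(o)
ims=[]
import pickle
for n in ("scene","side"):
    c=eyes.camera(n); pickle.dump(c,open(n+".pkl","wb")); cv2.imwrite(f"pics/{n}0.png",c["image"]); print(n,c["world_from_camera"],c["k1"],c["camera_matrix"][0])
E
```

```text
{'clock': 0.0, 'joint_positions': array([ 1.20840195e+00,  4.80806476e-01,  1.59691827e+00, -1.62554238e-06,
        1.06508895e+00, -4.66280675e-02]), 'joint_vel': array([ 0.00083919, -0.00146614,  0.0016901 , -0.00049197, -0.00235741,
       -0.00024288]), 'joint_torque': array([ 5.51791381e-04, -9.50667500e+01, -4.30202615e+01,  6.01626098e-06,
        1.23040393e-02,  7.53130644e-05]), 'tcp_pos': array([0.20169778, 0.6174567 , 0.2306723 ]), 'tcp_rot': array([ 1.57227627e-01,  9.87562201e-01, -5.97941486e-04, -1.23293693e-04]), 'ft_force': array([ 0.12048941, -0.27396799,  0.02868551]), 'ft_torque': array([-0.02058486, -0.01038906, -0.02561911]), 'grasp_force': 0.0, 'finger_gap': 0.9986845751201311}
scene [[-0.47594673 -0.62939136  0.61428107 -0.01833089]
 [-0.87944342  0.33476173 -0.33839897  0.30025607]
 [ 0.00734759 -0.70128532 -0.71284284  0.70053187]
 [ 0.          0.          0.          1.        ]] -0.023364437673906724 [354.86615908   0.         257.7828196 ]
side [[-0.99705898 -0.05433615  0.05404603  0.47335673]
 [-0.07465044  0.52901081 -0.8453253   1.06207512]
 [ 0.01734079 -0.84687375 -0.5315112   0.72361909]
 [ 0.          0.          0.          1.        ]] 0.04894505789640945 [456.79243541   0.         265.23459761]
```

View pics/scene0.png

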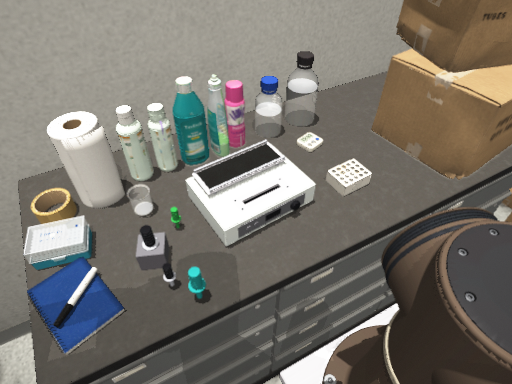

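View pics/side0.png

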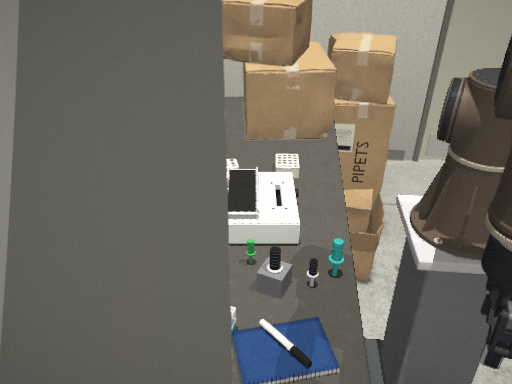

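The scene view shows a black-handled pin in the grey block at (149,238), a small loose black pin at (168,274), a turquoise pin at (197,283) and a green one at (175,217). In the side view they are at (275,262), (313,270), (337,258) and (251,248). I choose the one in the block because it is black, the larger of that colour, and in its bore. The slot is at scene (261,193), and the tube rack is to the right.

```bash
python3 - <<'E'
from h import *
import pickle
S=pickle.load(open("scene.pkl","rb"));D=pickle.load(open("side.pkl","rb"))
a=cv2.resize(S["image"][175:300,115:325],None,fx=3.8,fy=3.8,interpolation=cv2.INTER_CUBIC)[:470]
cv2.imwrite("pics/c1.png",a)
b=cv2.resize(D["image"][160:300,228:328],None,fx=4.2,fy=4.2,interpolation=cv2.INTER_CUBIC)
cv2.imwrite("pics/c2.png",b)
for n,c,u,v in(("h",S,147,229),("slot",S,261,193),("h2",D,275,251),("blk",D,262,272)):
    print(n,dep(c,u,v))
E
```

```text
h [0.49651343 0.28194719 0.10725882]
slot [ 0.51461533 -0.00265021  0.06059582]
h2 [0.49926031 0.29365368 0.10930186]
blk [0.5259688  0.29869428 0.05263782]
```

View pics/c1.png

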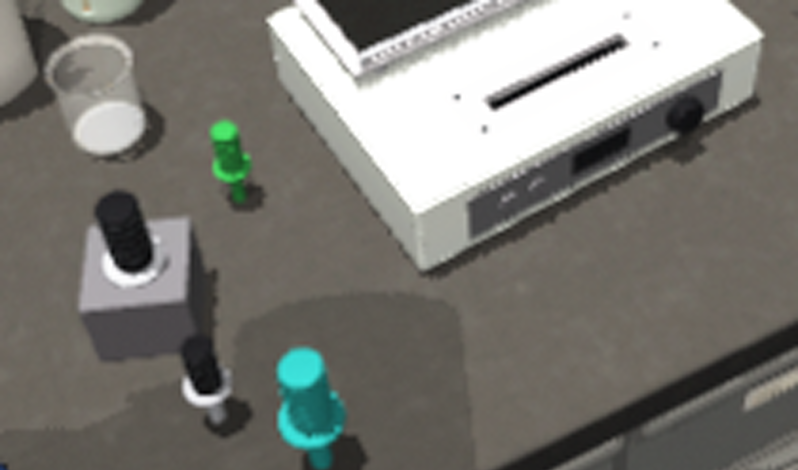

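View pics/c2.png

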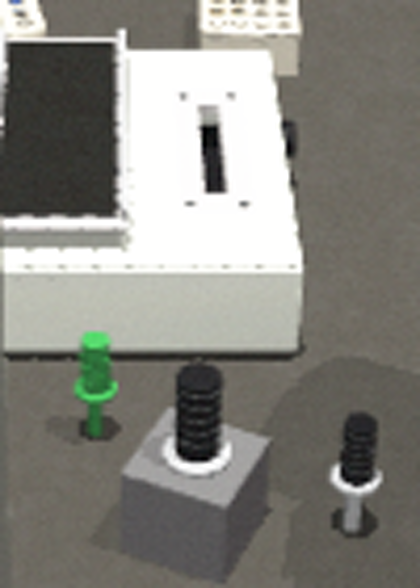

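The scene crop shows the pin's handle top at full-image (146,228), seated upright in the block with its flange on top. The small pin is clearly smaller and stands outside. The slot runs from (244,202) to (280,186) in the scene and from (280,205) to (277,185) in the side view. The deck's screws are visible too.

```bash
python3 - <<'E'
from h import *
import pickle
from scipy.spatial.transform import Rotation as R
S=pickle.load(open("scene.pkl","rb"));D=pickle.load(open("side.pkl","rb"))
for n,c,box in(("scene",S,(236,182,288,207)),("side",D,(271,182,286,209))):
    g=cv2.cvtColor(c["image"],cv2.COLOR_BGR2GRAY)
    x0,y0,x1,y1=box; r=cv2.resize(g[y0:y1,x0:x1],None,fx=8,fy=8,interpolation=cv2.INTER_CUBIC)
    for th in(150,190):
        m=(r<th).astype(np.uint8)
        cs,_=cv2.findContours(m,cv2.RETR_EXTERNAL,cv2.CHAIN_APPROX_NONE); k=max(cs,key=cv2.contourArea)[:,0]
        P=np.array([onz(c,x0+(u+.5)/8-.5,y0+(v+.5)/8-.5,.07)[:2] for u,v in k])*1000
        rc=cv2.minAreaRect(P.astype(np.float32)); b=cv2.boxPoints(rc)
        print(n,th,np.round(rc[0],1),np.round(rc[1],1),round(rc[2],1))
A=ray(S,146.3,228.4);B=ray(D,275.6,249.5)
M=np.stack([A[1],-B[1]],1);t=np.linalg.lstsq(M,B[0]-A[0],rcond=None)[0]
print("tri top",A[0]+A[1]*t[0],B[0]+B[1]*t[1]); print(onz(S,146.3,228.4,.108),onz(D,275.6,249.5,.108))
# flange circle (white ring) axis: handle dark pixels, from side
for n,c,box in(("scene",S,(136,220,162,258)),("side",D,(262,244,290,276))):
    g=c["image"].max(2); x0,y0,x1,y1=box; vs,us=np.nonzero((g[y0:y1,x0:x1]<60)&(c["z_map"][y0:y1,x0:x1]>0))
    P=np.array([dep(c,u+x0,v+y0) for u,v in zip(us,vs)]); P=P[P[:,2]>.062]
    print(n,len(P),P.min(0),P.max(0),np.median(P,0))
# deck/block orientation
o=ctrl.get_obs(); print(R.from_quat(o["tcp_rot"]).as_matrix().round(3))
E
```

```text
scene 150 [505.    1.6] [ 12.  105.9] 5.7
scene 190 [505.3   1.5] [ 14.2 107.7] 5.6
side 150 [505.9   9.6] [13.5 87.8] 5.9
side 190 [5.067e+02 2.000e-01] [ 15.1 109. ] 5.7
tri top [0.49952576 0.28277422 0.10639552] [0.49842299 0.28351935 0.1054124 ]
[0.49812727 0.28282143 0.108     ] [0.49831807 0.28677811 0.108     ]
scene 204 [0.4857432  0.27477089 0.06362219] [0.51076506 0.29641802 0.10823798] [0.49025649 0.28575717 0.09707721]
side 201 [0.48864982 0.27748062 0.06218024] [0.51054208 0.29837331 0.11104232] [0.4999831  0.2944301  0.09313774]
[[-0.951  0.311 -0.   ]
 [ 0.311  0.951 -0.001]
 [ 0.    -0.001 -1.   ]]
```

carry_out(steps=[[[0,0,-0.1,-38,-22,6,0.3],[0,0,-0.2,-77,-45,12,0.3],[0,0,-0.3,-116,-67,18,0.3],[0,0,-0.4,-154,-90,24,0.3],[0,0,-0.415,-193,-112,30,0.3],[0,0,-0.415,-231,-134,36,0.3],[0,0,-0.415,-270,-157,42,0.3],[0,0,-0.415,-308,-179,48,0.3],[0,0,-0.415,-347,-202,52,0.3],[0,0,-0.415,-375,-218,55,0.3],[0,0,-0.415,-385,-224,55,0.3],[0,0,-0.415,-385,-224,55,0.3],[0,0,-0.415,-385,-224,55,0.3],[0,0,-0.415,-385,-224,55,0.3],[0,0,-0.415,-385,-224,55,0.3]]])

```text
clock: 1.35
tcp_pos: [0.4975, 0.2861, 0.1763]
tcp_rot: [-0.05, 0.999, -0.0, -0.0]
ft_force: [-0.2, -0.0, -0.3]
finger_gap: 0.7
grasp_force: 0.0
```

```bash
python3 - <<'E'
from h import *
from scipy.spatial.transform import Rotation as R
o=ctrl.get_obs(); print(o["clock"],o["tcp_pos"],R.from_quat(o["tcp_rot"]).as_matrix().round(4),o["ft_force"],o["joint_positions"].round(2))
for n in("wrist","side","scene"):
    c=eyes.camera(n); import pickle; pickle.dump(c,open(n+"1.pkl","wb"))
    if n!="scene":
        a=c["image"]; cv2.imwrite(f"pics/{n}1.png",a)
    print(n,"pred handle top",proj(c,np.array([.4985,.285,.108])))
a=[cv2.imread("pics/wrist1.png"),cv2.imread("pics/side1.png")[120:,210:460]]
a[1]=cv2.resize(a[1],(363,384)); 
cv2.imwrite("pics/v1.png",cv2.resize(np.hstack(a),(800,351)))
E
```

```text
1.35 [0.49750968 0.28605681 0.17626323] [[-9.95e-01 -9.99e-02 -4.00e-04]
 [-9.99e-02  9.95e-01 -0.00e+00]
 [ 4.00e-04  0.00e+00 -1.00e+00]] [-0.15467889 -0.01060575 -0.28552989] [ 0.47  0.44  1.83  0.    0.87 -1.2 ]
wrist pred handle top (np.float64(252.40988698675406), np.float64(210.26134155135432))
side pred handle top (np.float64(275.5613875669095), np.float64(248.9801353734053))
scene pred handle top (np.float64(145.23496555969263), np.float64(228.66046059644634))
```

View pics/v1.png

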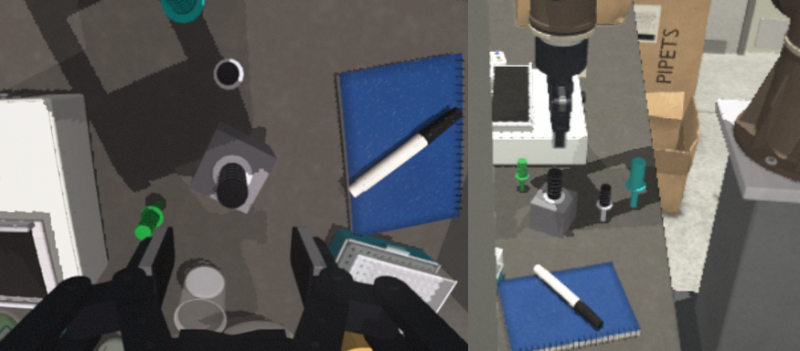

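The wrist view shows the pin in its block at view (231,185), the small pin at (228,73) and the green pin at (150,218), near the left finger's path. The fingers straddle the pin. I'll refine the pin's position and check the clearance to the neighbours.

```bash
python3 - <<'E'
from h import *
import pickle
W=pickle.load(open("wrist1.pkl","rb"));D=pickle.load(open("side1.pkl","rb"))
def pts(c,m):
    vs,us=np.nonzero(m&(c["z_map"]>0)); return np.array([dep(c,u,v) for u,v in zip(us,vs)]),us,vs
g=W["image"].max(2); m=np.zeros(g.shape,bool); m[165:235,230:275]=True
P,us,vs=pts(W,m&(g<70)); k=P[:,2]>.1045; print("top",k.sum(),P[:,2].max())
Q=np.c_[us[k],vs[k]].astype(np.float32); (u,v),r=cv2.minEnclosingCircle(Q); print(u,v,r,onz(W,u,v,.108),onz(W,*Q.mean(0),.108))
P,us,vs=pts(W,m&(g>170)); k=(P[:,2]>.05)&(P[:,2]<.064);print("flange",k.sum(),P[k].min(0),P[k].max(0))
h=cv2.cvtColor(W["image"],cv2.COLOR_BGR2HSV); green=(h[...,0]>50)&(h[...,0]<75)&(h[...,1]>150)
m=np.zeros(g.shape,bool); m[200:280,130:200]=True
P,_,_=pts(W,m&green);print("green",len(P),P.min(0),P.max(0),np.median(P,0))
# side: handle columns near the top and handle axis
g=D["image"].max(2);x0,y0=262,240; s=g[y0:y0+30,x0:x0+28]
for rr in range(6,24,3):
    c=np.nonzero(s[rr]<60)[0]; 
    if len(c): print("side row",rr+y0,c.min()+x0,c.max()+x0)
for p in([.4975,.286,.108],[.4975,.286,.058]): print(proj(D,np.array(p)),proj(W,np.array(p)))
E
```

```text
top 875 0.11044934948993443
253.19061279296875 210.4447479248047 17.25130844116211 [0.49857877 0.28553778 0.108     ] [0.4989344  0.28569709 0.108     ]
flange 61 [0.49711859 0.29833144 0.05381328] [0.50970024 0.30368495 0.06004189]
green 754 [ 4.94412779e-01  1.83082223e-01 -1.27267051e-04] [0.60504345 0.24519931 0.19208529] [0.55640668 0.21109707 0.05356972]
side row 246 275 289
side row 249 270 289
side row 252 264 289
side row 255 262 289
side row 258 262 289
side row 261 262 289
(np.float64(275.99915325379686), np.float64(249.2975888759244)) (np.float64(254.0324330825429), np.float64(209.02089135682502))
(np.float64(275.329271055311), np.float64(267.13713109123984)) (np.float64(253.98864192120797), np.float64(187.43615320671697))
```

carry_out(steps=[[[0,0,0,-1,-0.6,25,0.3],[0,0,0,-1,-0.6,50,0.3],[0,0,0,-1,-0.6,75,0.3],[0,0,0,-1,-0.6,95,0.3],[0,0,0,-1,-0.6,106,0.3],[0,0,0,-1,-0.6,106,0.4],[0,0,0,-1,-0.6,106,0.7],[0,0,0,-1,-0.6,106,0.9],[0,0,0,-1,-0.6,106,0.9],[0,0,0,-1,-0.6,106,0.9],[0,0,0,-1,-0.6,106,0.9],[0,0,0,-1,-0.6,106,0.9]]], squeeze=40)

```text
clock: 2.5
tcp_pos: [0.5, 0.2854, 0.0716]
tcp_rot: [-0.05, 0.999, 0.001, 0.001]
ft_force: [-1.3, 2.6, 9.3]
finger_gap: 0.268
grasp_force: 39.8
```

carry_out(steps=[[[0,0,0,0,0,-3,0.9],[0,0,0,0,0,-10,0.9],[0,0,0,0,0,-25,0.9],[0,0,0,0,0,-45,0.9],[0,0,0,0,0,-70,0.9],[0,0,0,0,0,-95,0.9],[0,0,0,0,0,-110,0.9],[0,0,0,0,0,-120,0.9],[0,0,0,0,0,-120,0.9],[0,0,0,0,0,-120,0.9],[0,0,0,0,0,-120,0.9]]], squeeze=60)

```text
clock: 3.42
tcp_pos: [0.4987, 0.2846, 0.1894]
tcp_rot: [-0.05, 0.999, -0.0, -0.001]
ft_force: [-0.3, -0.3, -0.9]
finger_gap: 0.266
grasp_force: 59.3
```

```bash
python3 - <<'E'
from h import *
import pickle
o=ctrl.get_obs(); print(o["clock"],o["tcp_pos"],o["tcp_rot"].round(4),o["ft_force"],o["ft_torque"],o["grasp_force"],o["finger_gap"])
ims=[]
for n in("wrist","side","scene"):
    c=eyes.camera(n); pickle.dump(c,open(n+"2.pkl","wb"))
    a=proj(c,o["tcp_pos"]-[0,0,.01]); print(n,a)
    u,v=int(a[0]),int(a[1]); ims.append(cv2.resize(c["image"][max(v-50,0):max(v-50,0)+100,max(u-33,0):max(u-33,0)+66],(264,400)))
cv2.imwrite("pics/v2.png",np.hstack(ims))
E
```

```text
3.4167 [0.49873546 0.28458341 0.18938974] [-4.960e-02  9.988e-01 -3.000e-04 -6.000e-04] [-0.34964443 -0.31429295 -0.90036363] [ 0.01480511 -0.005122   -0.03492174] 59.27208602428436 0.26649861536929365
wrist (np.float64(254.3207033117883), np.float64(249.319074094954))
side (np.float64(276.4643192181522), np.float64(221.7056836535122))
scene (np.float64(137.44145152196245), np.float64(205.9434755410137))
```

View pics/v2.png

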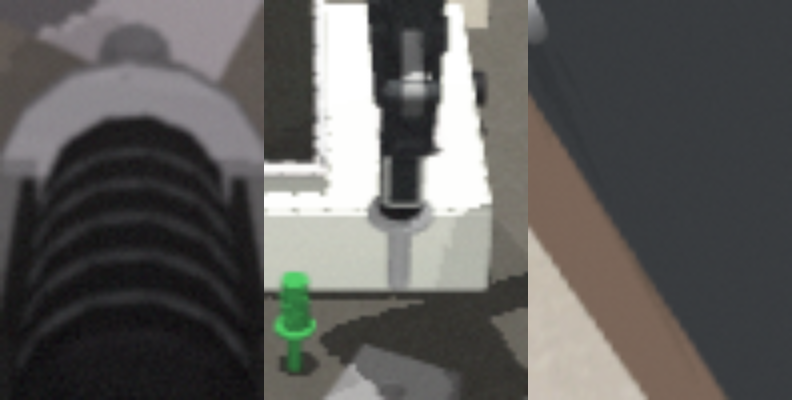

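The pin is held upright. In the side view its flange is at about (277,224) and its tip at about (277,242).

```bash
python3 - <<'E'
from h import *
import pickle
D=pickle.load(open("side2.pkl","rb"));W=pickle.load(open("wrist2.pkl","rb"))
def ony(c,u,v,y): o,d=ray(c,u,v); return o+d*(y-o[1])/d[1]
print("tip",ony(D,276.75,242.6,.287),"flange",ony(D,277,224.3,.2846))
# wrist: bright flange depth band
for z in (.1258,.1758): print(proj(W,np.array([.4987,.2846,z])), proj(D,np.array([.4987,.2846,z])))
m=np.zeros((384,512),bool); m[185:260,210:300]=1
vs,us=np.nonzero(m&(W["z_map"]>0)); P=np.array([dep(W,u,v) for u,v in zip(us,vs)])
k=(P[:,2]>.168)&(P[:,2]<.182)&(abs(P[:,0]-.49)<.03)&(abs(P[:,1]-.285)<.025)
print(k.sum(),np.median(P[k],0),P[k].min(0),P[k].max(0))
f=P[k]; f=f[f[:,0]<f[:,0].min()+.012]; print(np.linalg.lstsq(np.c_[2*f[:,:2],np.ones(len(f))],(f[:,:2]**2).sum(1),rcond=None)[0][:2])
E
```

```text
tip [0.49640691 0.287      0.12696621] flange [0.49742078 0.2846     0.1729064 ]
(np.float64(254.27220369959568), np.float64(211.5767994407403)) (np.float64(275.72135113247), np.float64(242.28383452007083))
(np.float64(254.35259375317963), np.float64(246.05481642511103)) (np.float64(276.4285905229647), np.float64(223.12728596214396))
1247 [0.48791629 0.28283883 0.17623677] [0.48094153 0.26656421 0.17219324] [0.50150381 0.30124127 0.18198209]
[0.49344559 0.2841777 ]
```

carry_out(steps=[[[0,0,0,1.5,-15,0,0.9],[0,0,0,4,-45,0,0.9],[0,0,0,7,-80,0,0.9],[0,0,0,10,-115,0,0.9],[0,0,0,13.5,-150,0,0.9],[0,0,0,16.5,-185,0,0.9],[0,0,0,19.5,-215,0,0.9],[0,0,0,21,-230,8,0.9],[0,0,0,21,-236,20,0.9],[0,0,0,21,-236,32,0.9],[0,0,0,21,-236,40,0.9],[0,0,0,21,-236,40,0.9],[0,0,0,21,-236,40,0.9],[0,0,0,21,-236,40,0.9],[0,0,0,21,-236,40,0.9]]])

```text
clock: 4.82
tcp_pos: [0.5021, 0.0482, 0.1508]
tcp_rot: [-0.05, 0.999, -0.0, 0.0]
ft_force: [-0.3, 0.5, 0.0]
finger_gap: 0.265
grasp_force: 59.3
```

```bash
python3 - <<'E'
from h import *
import pickle
o=ctrl.get_obs(); t=o["tcp_pos"]; print(o["clock"],t,o["tcp_rot"].round(4),o["ft_force"])
tip=t-[0,0,.0636]; ims=[]
for n,bx in(("wrist",None),("side",None)):
    c=eyes.camera(n); pickle.dump(c,open(n+"3.pkl","wb"))
    a=proj(c,tip); b=proj(c,np.array([tip[0],tip[1],.07])); print(n,a,b)
    if n=="wrist": x0,y0,w,h,s=int(a[0])-100,int(a[1])-75,200,150,4
    else: x0,y0,w,h,s=int(a[0])-33,int(a[1])-50,66,100,6
    print(x0,y0,s); cv2.imwrite(f"pics/{n}3.png",cv2.resize(c["image"][max(y0,0):y0+h,max(x0,0):x0+w],None,fx=s,fy=s,interpolation=cv2.INTER_CUBIC))
E
```

```text
4.8167 [0.50208362 0.04821857 0.15080194] [-4.990e-02  9.988e-01 -0.000e+00  4.000e-04] [-0.32518872  0.52251343  0.04108884]
wrist (np.float64(254.13414424642306), np.float64(211.37370424651442)) (np.float64(254.11216978923383), np.float64(202.6475457708085))
154 136 4
side (np.float64(278.9774639987935), np.float64(198.87317632990624)) (np.float64(278.7603775490701), np.float64(204.388221947903))
245 148 6
```

View pics/wrist3.png

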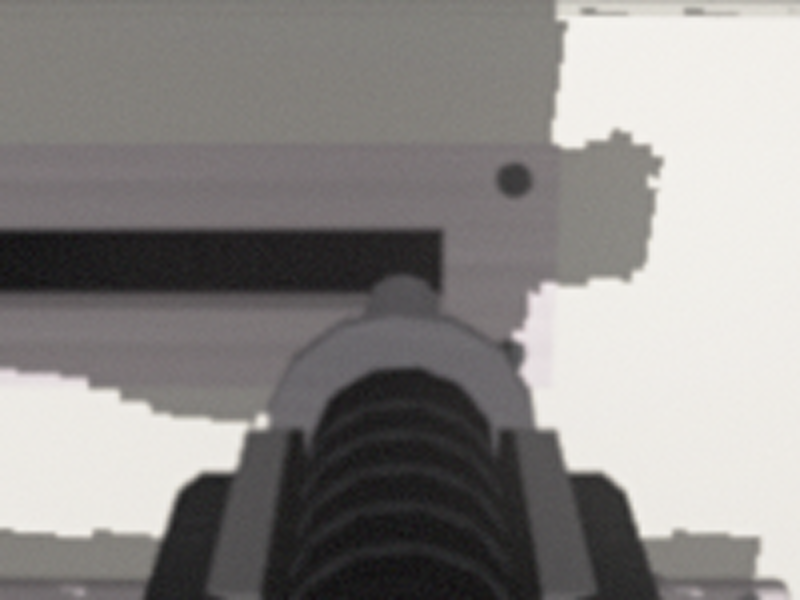

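View pics/side3.png

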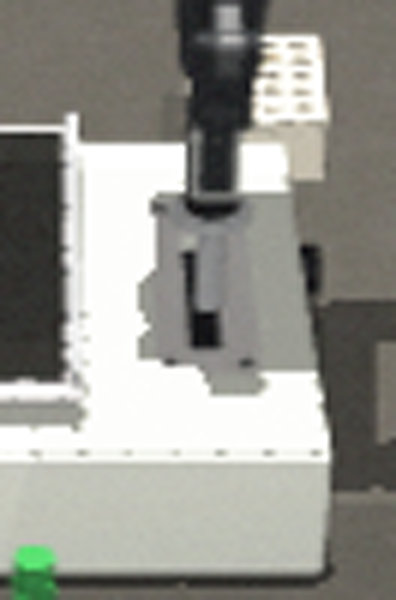

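The wrist view shows the slot parallel to the image rows at crop y 231–291, with its left end at crop x 442. The pin tip's edge is at crop (404,274), in front of the slot's right-hand part. The side view shows the shank over the near half of the slot at crop (210,275). I'll measure the tip and slot together.

```bash
python3 - <<'E'
from h import *
import pickle
W=pickle.load(open("wrist3.pkl","rb"));D=pickle.load(open("side3.pkl","rb")); t=np.array([.50208,.04822,.1508])
ex=np.array([.995,.0998]);ey=np.array([-.0998,.995])
def loc(p): d=(p[:2]-t[:2])*1000; return np.round([d@ex,d@ey],2)
f=lambda x,y:(154+(x+.5)/4-.5,136+(y+.5)/4-.5)
for n,(x,y) in dict(top0=(100,231),bot0=(100,291),topR=(420,231),end=(442,260)).items(): print(n,loc(onz(W,*f(x,y),.07)))
g=cv2.cvtColor(W["image"],cv2.COLOR_BGR2GRAY); print(g[188:216,200],"\n",g[188:216,254])
print(g[207,240:268])
for r in(4.5,6): 
  z=t[2]-.0636+(0 if r<5 else .0015)
  q=np.array([*(t[:2]-ex*r/1000),z]); print(r,"pred -x edge",(np.array(proj(W,q))-[154,136])*4)
  l,rr=[np.array(proj(W,np.array([*(t[:2]+s*ey*r/1000),z]))) for s in(1,-1)]; print(l,rr)
print(W["world_from_camera"][:3,3], W["camera_matrix"][0,0])
# side: shank edges and slot edges
g=cv2.cvtColor(D["image"],cv2.COLOR_BGR2GRAY)
for r in(188,192,196,200,204): print(r,g[r,268:294])
for z in(.0872,.11): print(proj(D,np.array([*t[:2],z])))
E
```

```text
top0 [ -6.89 -53.33]
bot0 [  4.42 -54.13]
topR [-6.92  3.17]
end [-1.52  7.09]
[117 119 117 119 106  72  36  29  31  35  33  35  31  34  35  38  32  32
  32  34  46  72  90  94  95 112 117 118] 
 [116 116 119 118 108  73  44  36  35  37  34  33  36  34  39  39  57  78
  83  84  84  86  81  83  84  84  88  99]
[ 33  40  33  36  35  35  41  55  72  79  81  82  84  84  84  85  86  87
  84  82  74  58  41  47  76 107 118 119]
4.5 pred -x edge [400.56999661 275.88139818]
[260.94220736 211.370369  ] [247.33133818 211.3639879 ]
6 pred -x edge [400.58620982 270.37158343]
[263.27112385 212.19309118] [245.00647315 212.18455111]
[0.42283317 0.04001549 0.29381595] 334.54480801978326
188 [253 253 240 141 142 146 149 161 175 159 129 136 138 132 129 142 145 143
 149 154 153 156 158 156 155 152]
192 [253 253 244 143 142 143 140  99  29  76 131 141 138 133 136 143 142 146
 147 157 152 155 154 156 155 155]
196 [156 154 147 142 142 145 141 124  36  84 135 140 137 131 132 142 145 146
 146 152 156 154 155 157 155 153]
200 [249 154 152 140 142 141 140 130  70  26  28  22  32  87 144 140 141 142
 145 147 155 156 155 154 154 157]
204 [155 157 150 141 142 141 142 134  98  21  24  18  22  69 130 141 142 139
 142 144 152 158 153 155 154 156]
(np.float64(278.97879242747626), np.float64(198.8741688814394))
(np.float64(279.27201622493476), np.float64(191.433136704242))
```

carry_out(steps=[[[0,0,0,-0.3,-1,6,0.9],[0,0,0,-0.3,-1,12,0.9],[0,0,0,-0.3,-1,15,0.9],[0,0,0,-0.3,-1,17,0.9],[0,0,0,-0.3,-1,18,0.9],[0,0,0,-0.3,-1,19,0.9],[0,0,0,-0.3,-1,19,0.9],[0,0,0,-0.3,-1,19,0.9]]])

```text
clock: 5.58
tcp_pos: [0.5022, 0.047, 0.1313]
tcp_rot: [-0.05, 0.999, -0.0, 0.0]
ft_force: [-0.3, 0.6, -1.6]
finger_gap: 0.262
grasp_force: 59.3
```

carry_out(steps=[[[0,0,0,0,0,1,0.9],[0,0,0,0,0,2,0.9],[0,0,0,0,0,4,0.9],[0,0,0,0,0,6,0.9],[0,0,0,0,0,9,0.9],[0,0,0,0,0,12,0.9],[0,0,0,0,0,15,0.9],[0,0,0,0,0,18,0.9],[0,0,0,0,0,21,0.9],[0,0,0,0,0,24,0.9],[0,0,0,0,0,26,0.9],[0,0,0,0,0,27,0.9],[0,0,0,0,0,27,0.9],[0,0,0,0,0,27,0.9]]])

```text
clock: 6.75
tcp_pos: [0.5022, 0.047, 0.1043]
tcp_rot: [-0.05, 0.999, -0.0, -0.0]
ft_force: [0.2, 1.1, -1.6]
finger_gap: 0.269
grasp_force: 59.3
```

Tip near 0.0407, expecting contact after about 5.7 mm more. Creeping down.

carry_out(steps=[[[0,0,0,0,0,0.5,0.9],[0,0,0,0,0,1.2,0.9],[0,0,0,0,0,2,0.9],[0,0,0,0,0,2.8,0.9],[0,0,0,0,0,3.5,0.9],[0,0,0,0,0,4,0.9],[0,0,0,0,0,4.5,0.9],[0,0,0,0,0,5,0.9],[0,0,0,0,0,5,0.9],[0,0,0,0,0,5,0.9]]])

```text
clock: 7.58
tcp_pos: [0.5022, 0.047, 0.0993]
tcp_rot: [-0.05, 0.999, -0.0, -0.0]
ft_force: [-0.2, -0.4, -1.2]
finger_gap: 0.265
grasp_force: 59.3
```

carry_out(steps=[[[0,0,0,0,0,0.3,0.9],[0,0,0,0,0,0.6,0.9],[0,0,0,0,0,0.9,0.9],[0,0,0,0,0,1.2,0.9],[0,0,0,0,0,1.2,0.9]]])

```text
clock: 8.0
tcp_pos: [0.5025, 0.047, 0.0985]
tcp_rot: [-0.05, 0.999, 0.0, 0.0]
ft_force: [-1.2, -0.2, 9.9]
finger_gap: 0.261
grasp_force: 60.4
```

Contact at the expected height (about 11 N). I'll ease off slightly and slide along the slot, with the first 13 mm over the part known to be flat.

carry_out(steps=[[[0,0,0,0,0,-0.2,0.9],[0,0,0,0,-1,-0.2,0.9],[0,0,0,0,-2,-0.2,0.9],[0,0,0,0,-3,-0.2,0.9],[0,0,0,0,-4,-0.2,0.9],[0,0,0,0,-5,-0.2,0.9],[0,0,0,0,-6,-0.2,0.9],[0,0,0,0,-7,-0.2,0.9],[0,0,0,0,-8,-0.2,0.9],[0,0,0,0,-9,-0.2,0.9],[0,0,0,0,-10,-0.2,0.9],[0,0,0,0,-11,-0.2,0.9],[0,0,0,0,-12,-0.2,0.9],[0,0,0,0,-12.5,-0.2,0.9],[0,0,0,0,-13,-0.2,0.9],[0,0,0,0,-13,-0.2,0.9]]])

```text
clock: 9.33
tcp_pos: [0.5038, 0.0342, 0.0986]
tcp_rot: [-0.049, 0.999, 0.0, 0.0]
ft_force: [-0.7, 4.0, 5.9]
finger_gap: 0.265
grasp_force: 60.1
```

carry_out(steps=[[[0,0,0,0,-0.8,0,0.9],[0,0,0,0,-1.6,0,0.9],[0,0,0,0,-2.4,0,0.9],[0,0,0,0,-3,0,0.9],[0,0,0,0,-3,0,0.9]]])

```text
clock: 9.75
tcp_pos: [0.5041, 0.0312, 0.0986]
tcp_rot: [-0.049, 0.999, 0.0, 0.0]
ft_force: [-0.6, 3.3, 5.4]
finger_gap: 0.263
grasp_force: 60.1
```

carry_out(steps=[[[0,0,0,0,-0.8,0,0.9],[0,0,0,0,-1.6,0,0.9],[0,0,0,0,-2.4,0,0.9],[0,0,0,0,-3,0,0.9],[0,0,0,0,-3,0,0.9]]])

```text
clock: 10.17
tcp_pos: [0.5044, 0.0282, 0.0986]
tcp_rot: [-0.049, 0.999, 0.0, 0.0]
ft_force: [-0.8, 3.8, 6.0]
finger_gap: 0.263
grasp_force: 60.1
```

carry_out(steps=[[[0,0,0,0,-0.8,0,0.9],[0,0,0,0,-1.6,0,0.9],[0,0,0,0,-2.4,0,0.9],[0,0,0,0,-3,0,0.9],[0,0,0,0,-3,0,0.9]]])

```text
clock: 10.58
tcp_pos: [0.5047, 0.0253, 0.0986]
tcp_rot: [-0.049, 0.999, 0.0, 0.0]
ft_force: [0.7, 4.0, 5.6]
finger_gap: 0.267
grasp_force: 60.1
```

carry_out(steps=[[[0,0,0,0,-0.8,0,0.9],[0,0,0,0,-1.6,0,0.9],[0,0,0,0,-2.4,0,0.9],[0,0,0,0,-3,0,0.9],[0,0,0,0,-3,0,0.9]]])

```text
clock: 11.0
tcp_pos: [0.5049, 0.0222, 0.0985]
tcp_rot: [-0.049, 0.999, 0.0, 0.0]
ft_force: [-0.2, 2.7, 5.0]
finger_gap: 0.259
grasp_force: 60.1
```

carry_out(steps=[[[0,0,0,0,-0.8,0,0.9],[0,0,0,0,-1.6,0,0.9],[0,0,0,0,-2.4,0,0.9],[0,0,0,0,-3,0,0.9],[0,0,0,0,-3,0,0.9]]])

```text
clock: 11.42
tcp_pos: [0.505, 0.019, 0.0983]
tcp_rot: [-0.05, 0.999, -0.0, 0.0]
ft_force: [0.8, 1.6, 4.2]
finger_gap: 0.266
grasp_force: 59.9
```

carry_out(steps=[[[0,0,0,0,-0.7,0,0.9],[0,0,0,0,-1.4,0,0.9],[0,0,0,0,-2,0,0.9],[0,0,0,0,-2,0,0.9]]])

```text
clock: 11.75
tcp_pos: [0.5049, 0.0169, 0.0981]
tcp_rot: [-0.05, 0.999, -0.0, -0.0]
ft_force: [-0.2, 0.3, -0.7]
finger_gap: 0.262
grasp_force: 59.3
```

The support has gone, with force near zero. I'll lower gently to confirm it is the groove.

carry_out(steps=[[[0,0,0,0,-0.5,0.3,0.9],[0,0,0,0,-0.7,0.6,0.9],[0,0,0,0,-0.7,0.9,0.9],[0,0,0,0,-0.7,0.9,0.9]]])

```text
clock: 12.08
tcp_pos: [0.5051, 0.0164, 0.0973]
tcp_rot: [-0.05, 0.999, -0.0, -0.0]
ft_force: [-0.2, 0.2, -1.4]
finger_gap: 0.264
grasp_force: 59.3
```

carry_out(steps=[[[0,0,0,0,0,0.4,0.9],[0,0,0,0,0,0.9,0.9],[0,0,0,0,0,1.4,0.9],[0,0,0,0,0,1.9,0.9],[0,0,0,0,0,2.4,0.9],[0,0,0,0,0,3,0.9],[0,0,0,0,0,3,0.9]]])

```text
clock: 12.67
tcp_pos: [0.5053, 0.0164, 0.0943]
tcp_rot: [-0.05, 0.999, -0.0, 0.0]
ft_force: [0.6, -1.8, -0.2]
finger_gap: 0.262
grasp_force: 59.4
```

carry_out(steps=[[[0,0,0,0,-0.4,0,0.9],[0,0,0,0,-0.8,0,0.9],[0,0,0,0,-1,0.5,0.9],[0,0,0,0,-1,1.2,0.9],[0,0,0,0,-1,2,0.9],[0,0,0,0,-1,2.8,0.9],[0,0,0,0,-1,3.6,0.9],[0,0,0,0,-1,4.4,0.9],[0,0,0,0,-1,5,0.9],[0,0,0,0,-1,5,0.9]]])

```text
clock: 13.5
tcp_pos: [0.5052, 0.0155, 0.0893]
tcp_rot: [-0.05, 0.999, 0.0, -0.0]
ft_force: [-0.6, 0.6, -1.2]
finger_gap: 0.267
grasp_force: 59.3
```

Free. About 1.8 mm to go until the flange touches.

carry_out(steps=[[[0,0,0,0,0,0.4,0.9],[0,0,0,0,0,0.8,0.9],[0,0,0,0,0,1.2,0.9],[0,0,0,0,0,1.5,0.9],[0,0,0,0,0,1.8,0.9],[0,0,0,0,0,1.9,0.9],[0,0,0,0,0,1.9,0.9]]])

```text
clock: 14.08
tcp_pos: [0.5053, 0.0154, 0.0877]
tcp_rot: [-0.05, 0.999, -0.0, 0.0]
ft_force: [-1.3, 0.1, 4.0]
finger_gap: 0.266
grasp_force: 60.0
```

carry_out(steps=[[[0,0,0,0,0,0,0.9],[0,0,0,0,0,0,0.9],[0,0,0,0,0,0,0.7],[0,0,0,0,0,0,0.6],[0,0,0,0,0,0,0.4],[0,0,0,0,0,0,0.3],[0,0,0,0,0,0,0.3],[0,0,0,0,0,0,0.3],[0,0,0,0,0,0,0.3]]], squeeze=20)

```text
clock: 14.83
tcp_pos: [0.5053, 0.0154, 0.0875]
tcp_rot: [-0.05, 0.999, -0.0, 0.0]
ft_force: [-0.1, -0.5, -0.2]
finger_gap: 0.696
grasp_force: 0.0
```

carry_out(steps=[[[0,0,0,0,0,-5,0.3],[0,0,0,0,0,-15,0.3],[0,0,0,0,0,-35,0.3],[0,0,0,0,0,-60,0.3],[0,0,0,0,0,-85,0.3],[0,0,0,0,0,-110,0.3],[0,0,0,0,0,-120,0.3],[0,0,0,0,0,-120,0.3],[0,0,0,0,0,-120,0.3],[0,0,0,0,0,-120,0.3]]])

```text
clock: 15.67
tcp_pos: [0.5047, 0.0155, 0.2068]
tcp_rot: [-0.05, 0.999, 0.0, -0.001]
ft_force: [-0.2, -0.1, -0.3]
finger_gap: 0.697
grasp_force: 0.0
```

```bash
python3 - <<'E'
from h import *
o=ctrl.get_obs(); print(o["clock"],o["tcp_pos"],o["ft_force"],o["finger_gap"],o["grasp_force"])
D=eyes.camera("side");W=eyes.camera("wrist")
for z in(.07,.074,.124):print(z,proj(W,np.array([.5053,.0154,z])),proj(D,np.array([.5053,.0154,z])))
b=cv2.resize(D["image"][120:240,225:310],(425,600),interpolation=cv2.INTER_CUBIC)
a=cv2.resize(W["image"][100:300,190:315],(375,600),interpolation=cv2.INTER_CUBIC)
cv2.imwrite("pics/end.png",np.hstack([a,b]))
vs,us=np.mgrid[100:300,190:315]; P=np.array([dep(W,u,v) for u,v in zip(us.ravel(),vs.ravel())])
r=np.hypot(P[:,0]-.5053,P[:,1]-.0154); k=(r<.018)&(r>.0135)&(P[:,2]<.1); h=(r<.011)&(P[:,2]>.1)
d=(abs(r-.027)<.005)
print("flange z",np.median(P[k,2]),"deck",np.median(P[d,2]),"handle",np.median(P[h,2]),P[h].mean(0))
E
```

```text
15.6667 [0.50473398 0.0154597  0.20683973] [-0.16807892 -0.12659378 -0.26373182] 0.6966689320492075 0.0
0.07 (np.float64(253.88210913853138), np.float64(182.28010411010467)) (np.float64(278.1739624395428), np.float64(197.762098197))
0.074 (np.float64(253.8842745304029), np.float64(183.56325870603305)) (np.float64(278.2220330377505), np.float64(196.50462021694358))
0.124 (np.float64(253.91714638401615), np.float64(203.04671712184827)) (np.float64(278.8381265211387), np.float64(180.41039288602755))
flange z 0.07434256175328502 deck 0.07036312898532854 handle 0.12449078211888355 [0.50495974 0.01542989 0.12443653]
```

View pics/end.png

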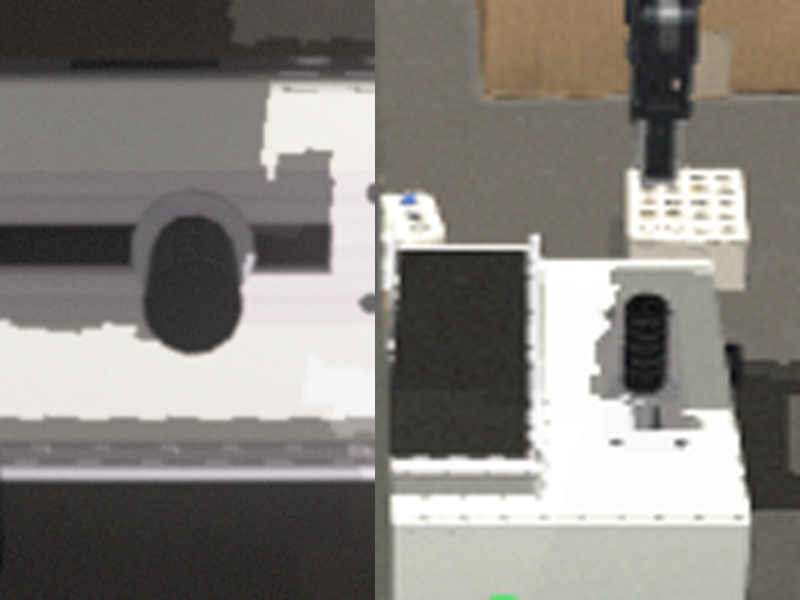

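The picture shows the pin upright in the slot at crop (192,270), left half, with its flange flat on the deck. Flange top measures 0.074 and handle top 0.124, both as they should be. The gripper is clear and the bystanders have not moved.

```bash
python3 -c "
from plant import ctrl
print(ctrl.sign_off())"
```

```text
the job is handed in; nothing more can be done
None
```

The lock pin is seated in the hidden groove with its flange flat on the deck and the gripper clear, and the job was handed in at about 16 s; the highest force I saw at the end of a move on the shaker was about 10 N.

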